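# Open a coil-winder wire tensioner for threading

## Task

The wire tensioner of the coil winder has to be opened for threading: first turn its tension dial back until the pointer is on the zero line, then push the sprung swing arm back past the click of its ratchet. Finish while still holding the arm there against its spring, past the click but clear of its end stop, with the dial still on zero; do not let go, and leave the other things on the bench where they are.

Things in the scene. Friction and masses are not known exactly. Their poses are not given: they have to be found in the camera images.
- tensioner: Wire tensioner, fixed on the 4 mm bench mat: aluminium base plate 130 (x) x 230 (y) x 10 mm with a grey brake housing and its dial on the +y part, the swing arm's pivot on the -y part. Origin on the plate's underside at mat level; x away from the robot at yaw 0, y left, z up. Position and yaw (-0.3 to 0.3) vary. From the origin the dial axis is at (0, 55) mm, the arm's pivot at (-20, -60) mm.
- dial_zero (a point): Outer end of the zero line, on the housing's edge towards the robot (-x of the tensioner), 52 mm from the dial axis: a broad black mark on the round dial plate (84 mm across, top 47 mm above the plate's underside), carried on over the top of the housing (100 x 96 mm, top 44 mm up). Graduations every 0.25 rad run clockwise from it.
- dial_grip (a point): Centre of the black dial knob's bar grip, on the knob's vertical axis, 72.5 mm above the base plate's underside. Round skirt 42 mm across (top 53.5 mm up); on it an upright bar 14 mm wide, about 47 mm long, top 83.5 mm up, pointed at one end, with a white pointer line. Its x axis lies along the bar, away from the point.
- tension_dial (a joint): Angle of the dial knob, rad. 0: the point is on the zero line, towards the robot (-x of the tensioner). Grows clockwise seen from above. Starts between 0.6 and 1.35, so it must be turned anticlockwise seen from above. Turns stiffly (0.05 N m), stays where it is left, and can overrun zero to -0.7.
- swing_pivot (a point): The swing arm's vertical pivot axis at the arm's mid-height, 53 mm above the base plate's underside. Its axes are those of the tensioner.
- swing_push (a point): Where to push the swing arm: on its centre line, 110 mm from the pivot, at mid-height. Steel flat bar 12 mm wide, underside 48 mm and top 58 mm above the base plate's underside, 160 mm long from the pivot. x points along the arm to its tip, y in the direction of the push, z up. Beneath it there is only the mat, and the 10 mm base plate near the pivot.
- swing_tip (a point): Centre of the white grooved guide pulley (26 mm across, 12 mm high) on top of the swing arm's tip, 150 mm from the pivot, 65 mm above the base plate's underside.
- swing_arm (a joint): Angle of the swing arm, rad, anticlockwise from above. 0: rest, pointing 100 degrees clockwise from the tensioner's x axis. A spring returns it: at swing_push about 2.5 N start it, 6 N hold it at 0.9. Beside the hub a brass pawl rides up the ratchet tooth from 0.3 (7 N needed), tops it at 0.48 and has dropped behind it by 0.66; it does not lock, so the arm springs back if let go. End stop 1.10.
- screwdriver: Bystander: screwdriver 160 mm long lying on the mat in front of the tensioner, handle to its own -x; origin under its middle.
- bobbin: Bystander: white empty bobbin, 32 mm across, 32 mm tall, left of the tensioner; origin under its centre.
- toroid: Bystander: copper-wound toroid choke, 42 mm across, 15 mm tall, to the right of the swing arm beyond its tip; origin under its centre.
- circuit_board: Bystander: green circuit board, 62 x 98 mm, 14 mm tall, on the right near the robot; origin under its centre.
- display_board: Bystander: small green board with a numeric display, 36 x 72 mm, 14 mm tall, on the far part of the mat; origin under its centre.
- converter: Bystander: converter board with a finned heat sink, 52 x 60 mm, 37 mm tall, on the far part of the mat; origin under its centre.
- solder_reel: Bystander: reel of solder standing on end, 54 mm across, 60 mm tall, on the far part of the mat; origin under its centre.

How it is judged (in metres and radians):
On the way, in this order (a step that is already met when the one before it is completed fails the run):
1. the dial pointer is brought to zero (within 0.1 rad) while the swing arm is still at rest (value of joint tension_dial between -0.1 and 0.1 rad and value of joint swing_arm below 0.1 rad), for 0.3 s.
2. the swing arm is pushed back past its click by the robot (value of joint swing_arm above 0.66 rad and contact force between any of the fingers, the arm and swing_arm above 1 N), for 0.2 s.
At the end, for the whole second after the job is handed in: The program has ended with the robot still pressing the swing arm (more than 1 N) and the arm standing still past its click and off its end stop (joint 0.66 to 1.05 rad), the dial on zero within 0.1 rad (all of step 2 and value of joint tension_dial between -0.1 and 0.1 rad and value of joint swing_arm below 1.05 rad and velocity of joint swing_arm between -0.1 and 0.1 rad/s); the arm keeps its last pose, push and grip.
It fails at once if the swing arm is pushed back (beyond 0.3 rad) while the dial is off zero (by more than 0.1 rad) (value of joint swing_arm above 0.3 rad and (value of joint tension_dial above 0.1 rad or value of joint tension_dial below -0.1 rad)).
It fails at once if another thing on the bench is shifted by more than 25 mm (distance of any of screwdriver, bobbin, toroid, circuit_board, display_board, converter, solder_reel from where it was at the start of the episode above 0.025 m).
It also fails if it takes over 48 s, if anything falls off the work surface, if the arm or the gripper's body presses on something with over 40 N, if the wrist force passes 120 N, or if a joint passes its speed limit or range.

## Robot

A 6-joint arm with a two-finger parallel gripper is mounted at the origin on the work surface. World frame = base frame: x ahead of the robot, y to its left, z up, the work surface at z = 0. Lengths are in mm, angles in degrees, forces in N, time in s.
With the tool pointing down it reaches from about 350 to 850 mm from the base axis. Payload 8.1 kg.
Tool frame: the origin (TCP) lies midway between the tips of the shut fingers; the grasp point (between the pads) lies 19 mm behind it; z points along the fingers, y is the line along which they close (so a half turn about z gives the same grasp; the last joint's range is limited). The gripper opens to 85 mm and grips with 20 to 120 N. Pads are 22 mm wide; open, the fingers measure 114 mm over their backs; the gripper's body (76 mm by 85 mm) begins 54 mm behind the grasp point. The pads swing forward as they close: fully open they stand 13 mm farther back than shut.
Start: joints at [62.544, 7.471, 85.268, -0, 87.261, -4.893], TCP at [230.2, 554.088, 231.292] pointing down, gripper open.
Joint ranges: [-169.43, 169.43], [-51.17, 129.36], [1.28, 143.12], [-76.62, 256.62], [0, 156.53], [-152.29, 152.29]. Speed limits (degrees/s): [136.94, 136.94, 159.86, 180, 180, 180].

## Interface

Orientations are given as [roll, pitch, yaw] about the fixed x, y, z axes, in that order (R = Rz(yaw) Ry(pitch) Rx(roll)).
In Python, from bench import sense, snapshot, camera_params, hand_in, masks_of, pinpoint gives the robot as it stands.
- The arm moves only by the tool step_arm, never from a script. Its argument "targets" is a list of rows, each an object with "angular": the turn, a rotation vector about the tool's x, y, z scaled (see below), a list of three; "dp": the shift along the tool's x, y, z scaled (see below), a list of three; "fingers": the closure, from 0 (fully open) to 1 (shut). A call has exactly 8 rows; each row is the pose to reach, as a shift and turn from the pose commanded when the call began, along the tool's axes at that moment, turning the shorter way round; what a row does not reach only later rows make up. The controller multiplies each number of a shift by 0.2 m and each number of a turn by 180 degrees. A row lasts 1/8 s, in which the tool goes at most 62.5 mm and 10.7 degrees, less where a joint would pass 70% of its speed; a pose out of reach is approached as far as the arm can. A call with a number of a shift or a turn outside -1 to 1 is refused whole. A call with a gripper value outside its range is refused whole. The fingers move at their own pace and stop on an object; "newtons" is the grip in N (left out, the last holds). Time passes only in rows, so rows that repeat a pose let the fingers close, or fill a call up. It gives the time, the measured TCP pose, the force, the opening and the grip force at its end, in the units of the state.
- sense(): the state, without advancing time (a new reading comes with each control period).
- snapshot(name): name is "scene" or "top" or "wrist"; returns the picture (400x640x3 uint8, blue, green, red); there is no depth.
- camera_params(name): a dict with "vfov" (degrees; the focal length in pixels is half the picture's height over the tangent of half this angle, whatever the lens; pixels are square), "cx", "cy" (the principal point, pixels), "R" (3x3) and "t" (3): a world point X has camera coordinates R X + t. Camera axes: x right, y down, z forward; pixel columns grow to the right and rows downward; lengths in mm; the calibration is good to about 2 mm. A picture is of the moment at which its call begins: read the wrist's pose just before it. camera_params takes no time and is no camera call; for the wrist camera it gives the pose at the moment of the call.
- hand_in(): hands the job in; it is judged then, once.
Trained networks look in the newest picture that a camera, given by its name, has taken for a name from the list of things; names that differ only in an ending like _2 or _b are one class to them, and where a whole thing is asked for, a point or a joint stands for the part that bears it (a point fixed in the world has none). Each returns a list of dicts, best first, with "conf" (0 to 1); they miss things now and then, are a little off and sometimes report something else, mostly with a low value. They report only what shows in the picture. A call takes as long as a camera call.
- masks_of(camera, label): "pixels" (400x640 bool, what is visible of it) and "at" ([column, row] in pixels, amid what is visible of it).
- pinpoint(camera, label): "at" ([column, row] in pixels: a listed point, or the origin of a listed thing).
The state is a dict: "time": time; "joint_pos": joint angles; "qd": joint speeds; "joint_efforts": joint torques, N m; "tool_pos": TCP position; "tcp_rot": TCP orientation; "ft_force": force on the tool from outside, world axes, zero at the start; "wrist_torque": the same for the moment, N m; "finger_gap": finger opening in mm; "grip_force": force on a finger pad.
Only numpy, scipy, OpenCV 4.12 (cv2) and the standard library are available. Lean on these libraries where they do the work, as an engineer would, in place of code of your own. Each camera call takes 0.05 s, during which the arm holds its last target. There are 200 camera calls.

## Working session

There is one attempt and no reset: what is moved stays moved. The work goes in short steps, Python scripts to look and compute and a tool call to move; the robot and the scene stay as the last step left them, time stands still between calls to the robot, and variables do not carry over. Pictures are saved under pics/ and viewed, at most 10 in all, crops included, and the job is handed in when it is done.

Besides the shell and the picture viewer there is one more tool, called after "Request:" as name(argument=value, ...) on one line, values as JSON. step_arm: Moves the arm, as the interface text tells. Its arguments: {"type":"object","properties":{"targets":{"type":"array","items":{"type":"object","properties":{"angular":{"type":"array","items":{"type":"number","minimum":-1,"maximum":1}},"dp":{"type":"array","items":{"type":"number","minimum":-1,"maximum":1}},"fingers":{"type":"number"}}}},"newtons":{"type":"number"}},"required":["targets"]}

```bash
mkdir -p pics
cat > h.py <<'E'
import numpy as np, cv2
from bench import *
from scipy.spatial.transform import Rotation as Ro
def ray(cam,px):
    p=camera_params(cam); f=200/np.tan(np.radians(p['vfov'])/2)
    R=np.array(p['R']);t=np.array(p['t'])
    d=R.T@np.array([(px[0]-p['cx'])/f,(px[1]-p['cy'])/f,1]); return -R.T@t,d
def atz(cam,px,z):
    c,d=ray(cam,px); return c+d*(z-c[2])/d[2]
def proj(cam,X):
    p=camera_params(cam); f=200/np.tan(np.radians(p['vfov'])/2)
    v=np.array(p['R'])@np.array(X)+np.array(p['t']); return np.array([p['cx'],p['cy']])+f*v[:2]/v[2]
E
python3 - <<'E'
from h import *
Z=dict(tensioner=4,dial_zero=51,dial_grip=76.5,swing_pivot=57,swing_push=57,swing_tip=69,toroid=4,screwdriver=4,bobbin=4,circuit_board=4)
ims=[]
for c in ['top','scene']:
    im=snapshot(c); cv2.imwrite(f'pics/{c}0.png',im)
    for n,z in Z.items():
        r=pinpoint(c,n)
        if r: print(c,n,r[0]['conf'],np.round(r[0]['at']),np.round(atz(c,r[0]['at'],z),1))
s=sense(); print(s['tool_pos'],s['tcp_rot'],s['time'])
E
```

```text
top tensioner 0.93 [297. 221.] [523.2  62.9   4. ]
top dial_zero 0.72 [270. 240.] [480.3 118.2  51. ]
top dial_grip 0.68 [375. 234.] [ 493.5 -106.2   76.5]
top swing_pivot 0.76 [327. 224.] [514.7  -5.3  57. ]
top swing_push 0.58 [377. 235.] [ 490.5 -111.7   57. ]
top swing_tip 0.68 [393. 236.] [ 488.9 -144.9   69. ]
top toroid 0.75 [417. 192.] [ 589.6 -211.1    4. ]
top screwdriver 0.57 [298. 266.] [420.2  61.5   4. ]
top bobbin 0.55 [232. 230.] [502.3 210.6   4. ]
top circuit_board 0.88 [462. 278.] [ 394.2 -309.2    4. ]
scene tensioner 0.71 [347. 231.] [522.3  66.4   4. ]
scene dial_zero 0.83 [376. 218.] [481.6 111.6  51. ]
scene dial_grip 0.69 [306. 175.] [515.7 -85.6  76.5]
scene swing_pivot 0.85 [334. 196.] [5.038e+02 3.000e-01 5.700e+01]
scene swing_push 0.63 [309. 172.] [ 484.7 -110.6   57. ]
scene swing_tip 0.92 [299. 160.] [ 483.  -149.3   69. ]
scene toroid 0.51 [253. 188.] [ 591.6 -203.     4. ]
scene screwdriver 0.93 [374. 213.] [429.7  63.5   4. ]
scene bobbin 0.84 [399. 264.] [509.9 210.1   4. ]
scene circuit_board 0.87 [292. 143.] [ 384.1 -295.5    4. ]
[230.20380215 554.08769883 231.28719487] [-1.79999182e+02 -1.16678152e-03  1.57436799e+02] 1.1
```

View pics/top0.png

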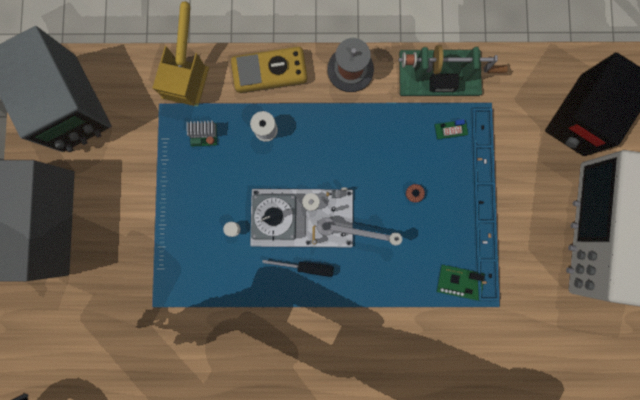

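View pics/scene0.png

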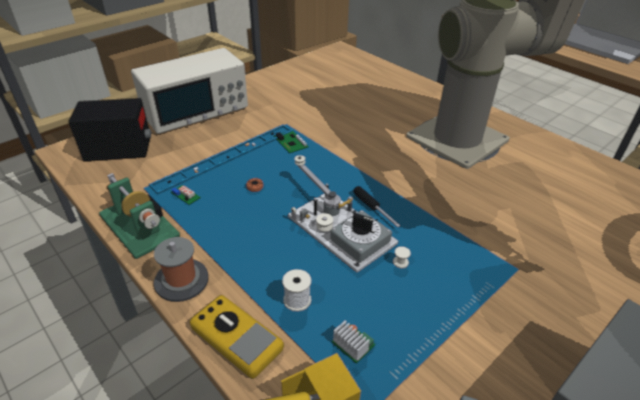

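The top view shows the tensioner at about (302,219) with yaw near 0. The dial knob is at (274,216), the arm runs from (327,226) to its tip at (395,238), and the toroid is at (416,192). I'm moving over the dial for a wrist view.

Request:
step_arm(targets=[{"dp":[-0.17,-0.11,0],"fingers":0.4},{"dp":[-0.34,-0.23,0],"fingers":0.4},{"dp":[-0.5,-0.34,0],"fingers":0.4},{"dp":[-0.67,-0.45,0],"fingers":0.4},{"dp":[-0.84,-0.56,0],"fingers":0.4},{"dp":[-1,-0.67,0],"fingers":0.4},{"dp":[-1,-0.67,0],"fingers":0.4},{"dp":[-1,-0.67,0],"fingers":0.4}])

```text
validation failed for argument at $.ta...
```

Request:
step_arm(targets=[{"dp":[-0.17,-0.11,0],"fingers":0.4},{"dp":[-0.34,-0.23,0],"fingers":0.4},{"dp":[-0.5,-0.34,0],"fingers":0.4},{"dp":[-0.67,-0.45,0],"fingers":0.4},{"dp":[-0.84,-0.56,0],"fingers":0.4},{"dp":[-1,-0.67,0],"fingers":0.4},{"dp":[-1,-0.67,0],"angular":[0,0,0.05],"fingers":0.4},{"dp":[-1,-0.67,0],"angular":[0,0,0.1],"fingers":0.4}])

```text
validation failed for argument at $.ta...
```

Run:
```python
from h import *
s=sense(); print(s['tool_pos'],s['tcp_rot'],s['time'],s['joint_pos'],s['finger_gap'],s['ft_force'])
p=camera_params('wrist');print(-np.array(p['R']).T@p['t'],p['R'][2])
im=snapshot('wrist'); cv2.imwrite('pics/w1.png',im)
for n,z in dict(dial_zero=51,dial_grip=76.5,swing_pivot=57,tensioner=4,swing_tip=69).items():
    r=pinpoint('wrist',n)
    if r: print(n,r[0]['conf'],np.round(r[0]['at']),np.round(atz('wrist',r[0]['at'],z),1))
for z in [np.array([274,217])]: print(atz('top',z,80),atz('scene',(362,222),80))
```

```text
[230.20380215 554.08769883 231.28719487] [-1.79999182e+02 -1.16678152e-03  1.57436799e+02] 1.1 [ 6.25430346e+01  7.47209986e+00  8.52673086e+01  1.09395475e-03
  8.72615065e+01 -4.89381695e+00] 85.73648085777155 [-0.25856232  0.27754776 -0.9796903 ]
[160.86113243 583.60809542 373.54207897] [ 0.2753376  -0.11525002 -0.95441429]
[528.27013593 107.55629541  80.        ] [537.32587086 119.61606975  80.        ]
```

View pics/w1.png

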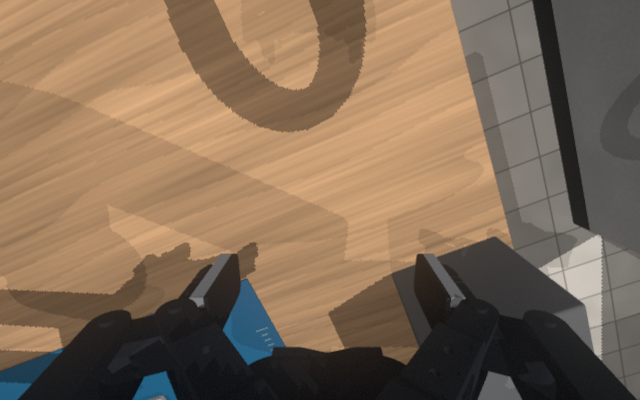

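The wrist view shows only bench and fingers, because the move was refused. I'll fill in every field of each row.

Request:
step_arm(targets=[{"dp":[-0.2,-0.12,0],"angular":[0,0,0],"fingers":0.4},{"dp":[-0.4,-0.24,0],"angular":[0,0,0],"fingers":0.4},{"dp":[-0.6,-0.36,0],"angular":[0,0,0],"fingers":0.4},{"dp":[-0.8,-0.48,0],"angular":[0,0,0],"fingers":0.4},{"dp":[-1,-0.6,0],"angular":[0,0,0],"fingers":0.4},{"dp":[-1,-0.7,0],"angular":[0,0,0],"fingers":0.4},{"dp":[-1,-0.7,0],"angular":[0,0,0],"fingers":0.4},{"dp":[-1,-0.7,0],"angular":[0,0,0],"fingers":0.4}])

```text
time: 2.4
tool_pos: [361.2, 348.7, 231.5]
tcp_rot: [180.0, 0.0, 157.5]
ft_force: [-0.1, -0.2, 0.2]
finger_gap: 51.4
grip_force: 0.0
```

Request:
step_arm(targets=[{"dp":[-0.2,-0.11,0],"angular":[0,0,0],"fingers":0.4},{"dp":[-0.4,-0.22,0],"angular":[0,0,0],"fingers":0.4},{"dp":[-0.6,-0.33,0],"angular":[0,0,0],"fingers":0.4},{"dp":[-0.8,-0.44,0],"angular":[0,0,0],"fingers":0.4},{"dp":[-1,-0.55,0],"angular":[0,0,0],"fingers":0.4},{"dp":[-1,-0.6,0],"angular":[0,0,0],"fingers":0.4},{"dp":[-1,-0.65,0],"angular":[0,0,0],"fingers":0.4},{"dp":[-1,-0.65,0],"angular":[0,0,0],"fingers":0.4}])

```text
time: 3.4
tool_pos: [495.3, 151.9, 231.3]
tcp_rot: [180.0, -0.0, 157.5]
ft_force: [0.3, 0.0, 0.1]
finger_gap: 51.4
grip_force: 0.0
```

Request:
step_arm(targets=[{"dp":[-0.2,-0.05,0],"angular":[0,0,0.04],"fingers":0.4},{"dp":[-0.4,-0.1,0],"angular":[0,0,0.08],"fingers":0.4},{"dp":[-0.43,-0.1,0],"angular":[0,0,0.1],"fingers":0.4},{"dp":[-0.43,-0.1,0],"angular":[0,0,0.1],"fingers":0.4},{"dp":[-0.43,-0.1,0],"angular":[0,0,0.1],"fingers":0.4},{"dp":[-0.43,-0.1,0],"angular":[0,0,0.1],"fingers":0.4},{"dp":[-0.43,-0.1,0],"angular":[0,0,0.1],"fingers":0.4},{"dp":[-0.43,-0.1,0],"angular":[0,0,0.1],"fingers":0.4}])

```text
time: 4.4
tool_pos: [567.6, 100.0, 231.4]
tcp_rot: [180.0, 0.0, 139.5]
ft_force: [0.7, -0.5, 0.2]
finger_gap: 51.4
grip_force: 0.0
```

Run:
```python
from h import *
s=sense(); print(s['tool_pos'],s['tcp_rot'],s['time'],s['joint_pos'],s['finger_gap'],s['ft_force'])
im=snapshot('wrist'); cv2.imwrite('pics/w2.png',im)
for n,z in dict(dial_zero=51,dial_grip=76.5,swing_pivot=57,tensioner=4,swing_tip=69).items():
    r=pinpoint('wrist',n)
    if r: print(n,r[0]['conf'],np.round(r[0]['at']),np.round(atz('wrist',r[0]['at'],z),1))
```

```text
[567.61832443  99.95332621 231.41950489] [1.79992145e+02 8.24089329e-03 1.39463086e+02] 4.4 [ 4.89062772e+00  3.81085073e+00  8.91564146e+01 -3.58334233e-04
  8.70213556e+01 -4.45724407e+01] 51.40638602856179 [ 0.66962643 -0.47713216  0.20868861]
dial_zero 0.78 [277. 103.] [475.4 113.3  51. ]
dial_grip 0.66 [311. 148.] [530.3 111.8  76.5]
swing_pivot 0.95 [220. 198.] [507.1  -2.6  57. ]
tensioner 0.6 [286. 167.] [532.8  63.6   4. ]
swing_tip 0.85 [112. 263.] [ 481.3 -147.5   69. ]
```

View pics/w2.png

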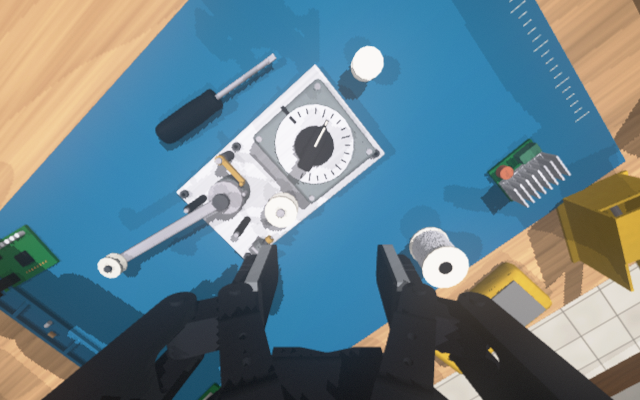

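The dial disc is centred near (314,146). The white pointer line runs from about (316,146) to (327,121), the bar tail is near (305,172), and the zero mark is at (285,109).

Run:
```python
from h import *
im=cv2.imread('pics/w2.png')
c=cv2.resize(im[60:230,220:400],None,fx=4,fy=3.5 and 4*0.88,interpolation=cv2.INTER_CUBIC) if 0 else cv2.resize(im[85:205,240:390],None,fx=5,fy=5,interpolation=cv2.INTER_CUBIC)
cv2.imwrite('pics/w2c.png',c)
w=lambda px,z:np.round(atz('wrist',px,z),1)
print('corners',w((317,66),14),w((383,154),14),w((178,192),14),w((246,258),14))
print('disc',w((314,145.5),51),'ptr',w((316,146),87.5),w((327,121),87.5),'tail',w((305,172),87.5))
```

```text
corners [471.7 168.7  14. ] [596.1 164.9  14. ] [467.8 -57.6  14. ] [587.6 -58.5  14. ]
disc [532.3 113.   51. ] ptr [531.5 118.3  87.5] [520.9 141.1  87.5] tail [543.4  93.7  87.5]
```

View pics/w2c.png

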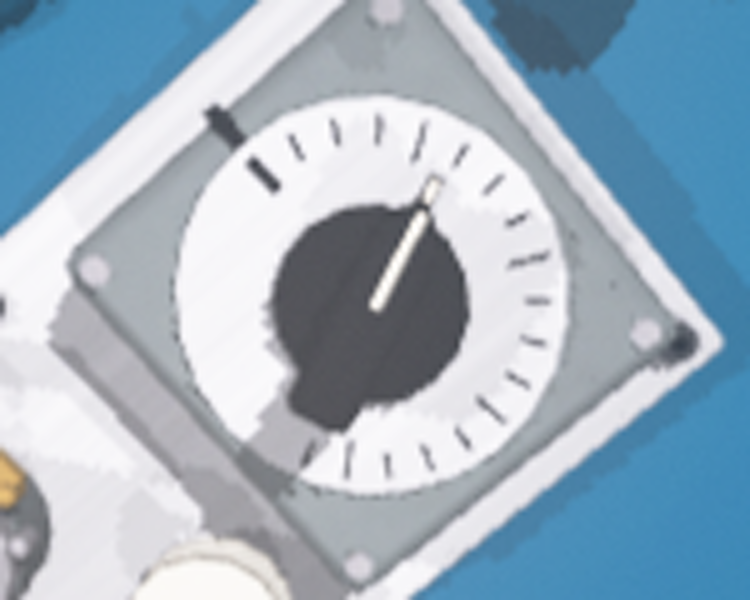

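Request:
step_arm(targets=[{"dp":[0.1,-0.04,0.1],"angular":[0,0,0.05],"fingers":0.4},{"dp":[0.176,-0.072,0.2],"angular":[0,0,0.1],"fingers":0.4},{"dp":[0.176,-0.072,0.4],"angular":[0,0,0.134],"fingers":0.4},{"dp":[0.176,-0.072,0.55],"angular":[0,0,0.134],"fingers":0.4},{"dp":[0.176,-0.072,0.7],"angular":[0,0,0.134],"fingers":0.4},{"dp":[0.176,-0.072,0.78],"angular":[0,0,0.134],"fingers":0.4},{"dp":[0.176,-0.072,0.837],"angular":[0,0,0.134],"fingers":0.4},{"dp":[0.176,-0.072,0.837],"angular":[0,0,0.134],"fingers":0.4}])

```text
time: 5.7
tool_pos: [531.5, 111.7, 63.6]
tcp_rot: [-180.0, -0.0, 115.3]
ft_force: [-0.0, -0.2, -0.4]
finger_gap: 51.4
grip_force: 0.0
```

Request:
step_arm(newtons=20, targets=[{"dp":[0,0,0],"angular":[0,0,0],"fingers":0.7},{"dp":[0,0,0],"angular":[0,0,0],"fingers":0.8},{"dp":[0,0,0],"angular":[0,0,0],"fingers":0.9},{"dp":[0,0,0],"angular":[0,0,0],"fingers":1},{"dp":[0,0,0],"angular":[0,0,0],"fingers":1},{"dp":[0,0,0],"angular":[0,0,0],"fingers":1},{"dp":[0,0,0],"angular":[0,0,0],"fingers":1},{"dp":[0,0,0],"angular":[0,0,0],"fingers":1}])

```text
time: 6.7
tool_pos: [532.0, 111.4, 65.0]
tcp_rot: [180.0, 0.0, 115.3]
ft_force: [-2.5, -2.4, 5.6]
finger_gap: 13.8
grip_force: 23.2
```

Run:
```python
from h import *
s=sense(); print({k:np.round(v,2) for k,v in s.items()})
im=snapshot('wrist'); cv2.imwrite('pics/w3.png',im)
```

```text
{'time': np.float64(6.7), 'joint_pos': array([ 6.4500e+00,  7.1100e+00,  1.0375e+02, -4.0000e-02,  6.9100e+01,
       -1.8860e+01]), 'qd': array([-0.01, -0.06,  0.02, -0.05,  0.05,  0.12]), 'joint_efforts': array([ 9.800e-01, -4.929e+01, -4.437e+01,  6.900e-01, -1.330e+00,
        3.000e-02]), 'tool_pos': array([531.98, 111.43,  64.96]), 'tcp_rot': array([1.7997e+02, 4.0000e-02, 1.1532e+02]), 'ft_force': array([-2.52, -2.44,  5.56]), 'wrist_torque': array([-0.44,  0.62, -0.01]), 'grip_force': np.float64(23.24), 'finger_gap': np.float64(13.76)}
```

View pics/w3.png

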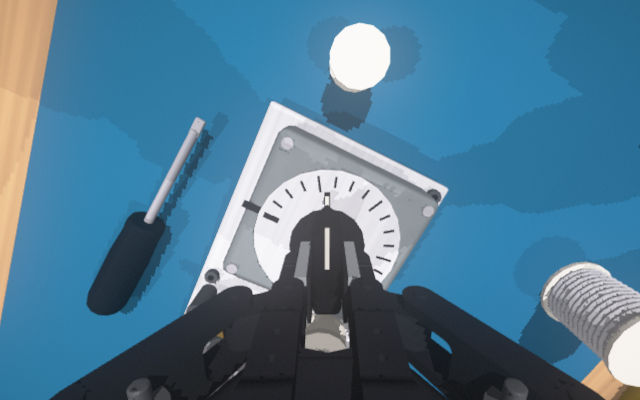

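The fingers hold the bar (gap 13.8 mm), and the pointer is straight up at (327,200). I'm now turning the dial anticlockwise by 63.5°.

Request:
step_arm(newtons=40, targets=[{"dp":[0,0,0],"angular":[0,0,-0.05],"fingers":1},{"dp":[0,0,0],"angular":[0,0,-0.1],"fingers":1},{"dp":[0,0,0],"angular":[0,0,-0.15],"fingers":1},{"dp":[0,0,0],"angular":[0,0,-0.2],"fingers":1},{"dp":[0,0,0],"angular":[0,0,-0.25],"fingers":1},{"dp":[0,0,0],"angular":[0,0,-0.3],"fingers":1},{"dp":[0,0,0],"angular":[0,0,-0.335],"fingers":1},{"dp":[0,0,0],"angular":[0,0,-0.353],"fingers":1}])

```text
time: 7.75
tool_pos: [533.1, 113.2, 65.1]
tcp_rot: [179.8, 0.2, 179.0]
ft_force: [3.4, 7.4, -1.3]
finger_gap: 12.8
grip_force: 43.3
```

Request:
step_arm(targets=[{"dp":[0,0,0],"angular":[0,0,0],"fingers":1},{"dp":[0,0,0],"angular":[0,0,0],"fingers":1},{"dp":[0,0,0],"angular":[0,0,0],"fingers":1},{"dp":[0,0,0],"angular":[0,0,0],"fingers":1},{"dp":[0,0,0],"angular":[0,0,0],"fingers":1},{"dp":[0,0,0],"angular":[0,0,0],"fingers":0.9},{"dp":[0,0,0],"angular":[0,0,0],"fingers":0.6},{"dp":[0,0,0],"angular":[0,0,0],"fingers":0.5}])

```text
time: 8.75
tool_pos: [531.6, 111.6, 64.0]
tcp_rot: [-180.0, 0.0, 178.9]
ft_force: [-0.6, 0.6, 0.3]
finger_gap: 42.6
grip_force: 0.0
```

Run:
```python
from h import *
s=sense(); print({k:np.round(v,2) for k,v in s.items() if k in('tool_pos','tcp_rot','time','finger_gap','ft_force')})
im=snapshot('wrist'); cv2.imwrite('pics/w4.png',im[80:330,180:480].repeat(2,0).repeat(2,1))
for n,z in dict(dial_zero=51,dial_grip=76.5).items():
    r=pinpoint('wrist',n)
    if r: print(n,r[0]['conf'],np.round(r[0]['at']),np.round(atz('wrist',r[0]['at'],z),1))
```

```text
{'time': np.float64(8.75), 'tool_pos': array([531.63, 111.62,  64.02]), 'tcp_rot': array([-179.99,    0.  ,  178.86]), 'ft_force': array([-0.6 ,  0.62,  0.26]), 'finger_gap': np.float64(42.57)}
dial_zero 0.81 [325. 151.] [478.6 112.1  51. ]
dial_grip 0.89 [333. 266.] [530.5 114.9  76.5]
```

View pics/w4.png

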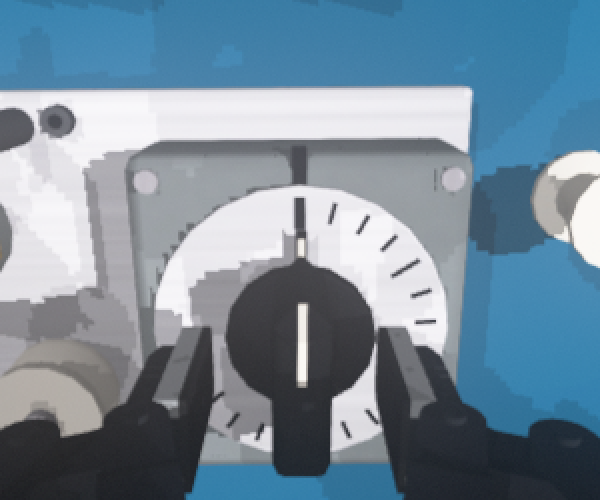

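The pointer line at (302,300) lies on the zero mark at (299,165), so the dial is on zero. Next I lift off, shut the fingers and move to the robot's side of the swing arm.

Request:
step_arm(targets=[{"dp":[0,0,-0.2],"angular":[0,0,0],"fingers":0.5},{"dp":[0,0,-0.4],"angular":[0,0,0],"fingers":0.5},{"dp":[0.1,-0.2,-0.45],"angular":[0,0,0.01],"fingers":1},{"dp":[0.2,-0.4,-0.45],"angular":[0,0,0.02],"fingers":1},{"dp":[0.3,-0.6,-0.45],"angular":[0,0,0.03],"fingers":1},{"dp":[0.41,-0.8,-0.45],"angular":[0,0,0.044],"fingers":1},{"dp":[0.41,-1,-0.45],"angular":[0,0,0.044],"fingers":1},{"dp":[0.41,-1,-0.45],"angular":[0,0,0.044],"fingers":1}])

```text
time: 9.9
tool_pos: [445.4, -88.8, 154.1]
tcp_rot: [-180.0, 0.0, 170.7]
ft_force: [-0.3, 1.5, 0.2]
finger_gap: -0.3
grip_force: 0.0
```

Run:
```python
from h import *
s=sense(); print({k:np.round(v,2) for k,v in s.items() if k in('joint_pos','tool_pos','tcp_rot','time','finger_gap','ft_force')})
im=snapshot('wrist'); cv2.imwrite('pics/w5.png',im)
for c in ['wrist','top']:
  if c=='top': snapshot(c)
  for n,z in dict(swing_pivot=57,swing_push=57,swing_tip=69).items():
    r=pinpoint(c,n)
    if r: print(n,r[0]['conf'],np.round(r[0]['at']),np.round(atz(c,r[0]['at'],z),1))
```

```text
{'time': np.float64(9.9), 'joint_pos': array([-1.7730e+01, -1.2940e+01,  1.1317e+02, -4.0000e-02,  7.9730e+01,
       -9.8450e+01]), 'tool_pos': array([445.37, -88.84, 154.14]), 'tcp_rot': array([-1.7996e+02,  4.0000e-02,  1.7073e+02]), 'ft_force': array([-0.29,  1.51,  0.16]), 'finger_gap': np.float64(-0.32)}
swing_pivot 0.97 [436. 258.] [5.134e+02 5.000e-01 5.700e+01]
swing_push 0.66 [312. 251.] [ 490.  -105.7   57. ]
swing_tip 0.93 [264. 259.] [ 484.4 -145.7   69. ]
swing_pivot 0.98 [325. 224.] [5.147e+02 1.000e-01 5.700e+01]
```

View pics/w5.png

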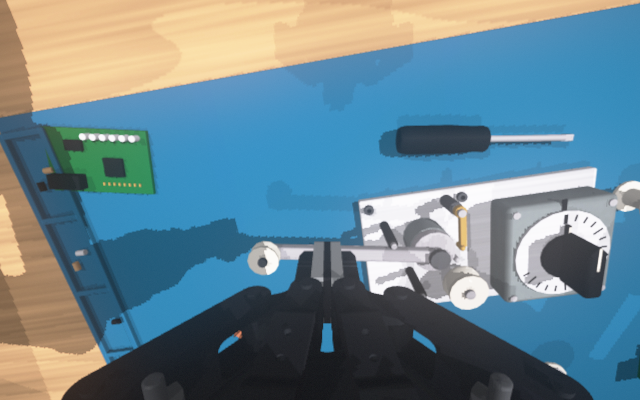

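The arm is at rest, its tip at (264,259) and its pivot at (440,258), and the dial still shows zero. I'm lowering the fingers beside the arm on the robot's side.

Request:
step_arm(targets=[{"dp":[-0.046,-0.075,0],"angular":[0,0,0],"fingers":1},{"dp":[-0.046,-0.075,0.1],"angular":[0,0,0],"fingers":1},{"dp":[-0.046,-0.075,0.2],"angular":[0,0,0],"fingers":1},{"dp":[-0.046,-0.075,0.3],"angular":[0,0,0],"fingers":1},{"dp":[-0.046,-0.075,0.4],"angular":[0,0,0],"fingers":1},{"dp":[-0.046,-0.075,0.5],"angular":[0,0,0],"fingers":1},{"dp":[-0.046,-0.075,0.56],"angular":[0,0,0],"fingers":1},{"dp":[-0.046,-0.075,0.56],"angular":[0,0,0],"fingers":1}])

```text
time: 11.3
tool_pos: [451.8, -102.9, 41.1]
tcp_rot: [180.0, -0.1, 170.9]
ft_force: [-0.6, 1.0, 0.3]
finger_gap: 0.2
grip_force: 0.0
```

```bash
cat > plan.py <<'E'
from h import *
import sys
P=np.array([511,0.]);yaw=-1.2
def rows(thetas,d,r=110,lag=8):
    s=sense();p=np.array(s['tool_pos']);R=Ro.from_euler('xyz',s['tcp_rot'],degrees=True)
    for th in thetas:
        f=np.radians(yaw-100)+th;u=np.array([np.cos(f),np.sin(f)]);n=np.array([-u[1],u[0]])
        t=np.r_[P+r*u-d*n,42]
        Rt=Ro.from_euler('xyz',[180,0,180+yaw-lag+np.degrees(th)],degrees=True)
        print(th,np.round(R.inv().apply(t-p)/200,3),np.round((R.inv()*Rt).as_rotvec(degrees=True)/180,3))
    print({k:np.round(v,2) for k,v in s.items() if k in('joint_pos','tool_pos','tcp_rot','time','ft_force')})
rows(eval(sys.argv[1]),float(sys.argv[2]))
E
python3 plan.py '[0,.1,.2,.3,.4,.5,.6,.7,.8,.85]' 19
```

```text
0 [-0.096  0.009 -0.005] [ 0.    -0.001  0.001]
0.1 [-0.151  0.    -0.005] [ 0.    -0.001 -0.031]
0.2 [-0.207 -0.003 -0.005] [ 0.    -0.001 -0.063]
0.3 [-0.262 -0.001 -0.005] [ 0.    -0.001 -0.095]
0.4 [-0.318  0.007 -0.005] [ 0.    -0.001 -0.127]
0.5 [-0.372  0.02  -0.005] [ 0.    -0.001 -0.158]
0.6 [-0.424  0.039 -0.005] [ 0.    -0.001 -0.19 ]
0.7 [-0.475  0.063 -0.006] [ 0.    -0.001 -0.222]
0.8 [-0.523  0.092 -0.006] [ 0.    -0.001 -0.254]
0.85 [-0.545  0.108 -0.006] [ 0.    -0.001 -0.27 ]
{'time': np.float64(11.3), 'joint_pos': array([-1.9170e+01, -3.0400e+00,  1.1698e+02, -1.0000e-02,  6.6170e+01,
       -1.0010e+02]), 'tool_pos': array([ 451.8 , -102.94,   41.06]), 'tcp_rot': array([ 1.7999e+02, -1.1000e-01,  1.7093e+02]), 'ft_force': array([-0.56,  0.97,  0.26])}
```

Request:
step_arm(targets=[{"dp":[-0.05,0.005,0],"angular":[0,0,0],"fingers":1},{"dp":[-0.096,0.009,0],"angular":[0,0,0],"fingers":1},{"dp":[-0.15,0,0],"angular":[0,0,-0.031],"fingers":1},{"dp":[-0.207,-0.003,0],"angular":[0,0,-0.063],"fingers":1},{"dp":[-0.262,0,0],"angular":[0,0,-0.095],"fingers":1},{"dp":[-0.318,0.007,0],"angular":[0,0,-0.127],"fingers":1},{"dp":[-0.372,0.02,0],"angular":[0,0,-0.158],"fingers":1},{"dp":[-0.372,0.02,0],"angular":[0,0,-0.158],"fingers":1}])

```text
time: 12.3
tool_pos: [527.1, -110.5, 42.1]
tcp_rot: [180.0, -0.0, -160.6]
ft_force: [-3.0, -0.2, 1.8]
finger_gap: 0.0
grip_force: 1.5
```

```bash
python3 plan.py '[.5,.6,.7,.8,.85,.9]' 19;  python3 - <<'E'
from h import *
snapshot('top')
for c in ['top']:
  for n,z in dict(swing_tip=69).items():
    for r in pinpoint(c,n)[:2]:
      q=atz(c,r['at'],z); print(n,r['conf'],q, np.arctan2(q[1]-0,q[0]-511)+np.radians(101.2))
E
```

```text
0.5 [0.006 0.002 0.   ] [ 0. -0. -0.]
0.6 [-0.049 -0.007  0.   ] [ 0.    -0.    -0.032]
0.7 [-0.105 -0.01   0.   ] [ 0.    -0.    -0.064]
0.8 [-0.161 -0.008  0.   ] [ 0.    -0.    -0.096]
0.85 [-0.188 -0.004  0.   ] [ 0.    -0.    -0.112]
0.9 [-0.216  0.001  0.   ] [ 0.    -0.    -0.128]
{'time': np.float64(12.3), 'joint_pos': array([-1.7290e+01,  8.2500e+00,  1.0518e+02, -1.0000e-02,  6.6600e+01,
       -1.2667e+02]), 'tool_pos': array([ 527.1 , -110.54,   42.09]), 'tcp_rot': array([ 1.8000e+02, -2.0000e-02, -1.6062e+02]), 'ft_force': array([-3.02, -0.19,  1.79])}
```

Request:
step_arm(targets=[{"dp":[-0.025,-0.003,0],"angular":[0,0,-0.014],"fingers":1},{"dp":[-0.05,-0.007,0],"angular":[0,0,-0.028],"fingers":1},{"dp":[-0.077,-0.009,0],"angular":[0,0,-0.042],"fingers":1},{"dp":[-0.105,-0.01,0],"angular":[0,0,-0.056],"fingers":1},{"dp":[-0.133,-0.009,0],"angular":[0,0,-0.07],"fingers":1},{"dp":[-0.161,-0.008,0],"angular":[0,0,-0.08],"fingers":1},{"dp":[-0.188,-0.004,0],"angular":[0,0,-0.08],"fingers":1},{"dp":[-0.188,-0.004,0],"angular":[0,0,-0.08],"fingers":1}])

```text
time: 13.4
tool_pos: [561.3, -98.9, 41.7]
tcp_rot: [179.9, -0.1, -146.3]
ft_force: [-5.6, -1.4, 3.5]
finger_gap: -0.1
grip_force: 2.7
```

```bash
python3 plan.py '[.85]' 19;  python3 - <<'E'
from h import *
cv2.imwrite('pics/w6.png',snapshot('wrist')); cv2.imwrite('pics/t6.png',snapshot('top')[150:300,200:440].repeat(3,0).repeat(3,1))
for c in ['wrist','top']:
  for n,z in dict(swing_tip=69).items():
    for r in pinpoint(c,n)[:2]:
      q=atz(c,r['at'],z); print(c,n,r['at'],r['conf'],q, np.arctan2(q[1]-0,q[0]-511)+np.radians(101.2))
E
```

```text
0.85 [-0.007 -0.004 -0.001] [ 0.    -0.    -0.032]
{'time': np.float64(13.4), 'joint_pos': array([-1.5120e+01,  1.2860e+01,  9.9960e+01, -3.0000e-02,  6.7280e+01,
       -1.3879e+02]), 'tool_pos': array([561.34, -98.87,  41.72]), 'tcp_rot': array([ 1.7994e+02, -9.0000e-02, -1.4632e+02]), 'ft_force': array([-5.61, -1.36,  3.53])}
wrist swing_tip [240.7, 324.3] 0.76 [ 600.54796118 -120.83647904   69.        ] 0.833236490959023
```

View pics/w6.png

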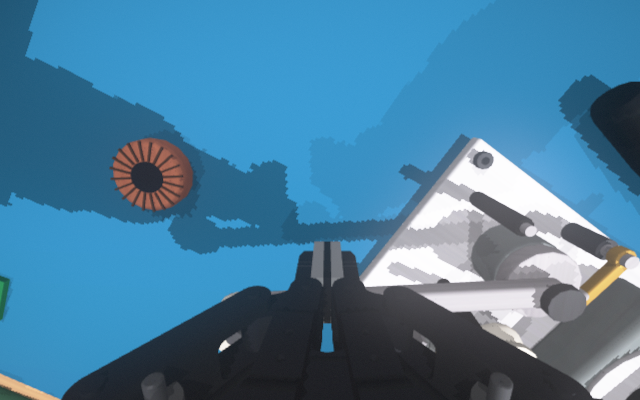

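The wrist view shows the arm pressed back at about 0.83 rad, with the finger holding it at 5.8 N and the toroid clear at (150,175). I'll hold still for one second, then hand in.

Request:
step_arm(targets=[{"dp":[0,0,0],"angular":[0,0,0],"fingers":1},{"dp":[0,0,0],"angular":[0,0,0],"fingers":1},{"dp":[0,0,0],"angular":[0,0,0],"fingers":1},{"dp":[0,0,0],"angular":[0,0,0],"fingers":1},{"dp":[0,0,0],"angular":[0,0,0],"fingers":1},{"dp":[0,0,0],"angular":[0,0,0],"fingers":1},{"dp":[0,0,0],"angular":[0,0,0],"fingers":1},{"dp":[0,0,0],"angular":[0,0,0],"fingers":1}])

```text
time: 14.6
tool_pos: [561.0, -99.0, 41.7]
tcp_rot: [179.9, -0.1, -146.3]
ft_force: [-6.9, 0.2, 3.1]
finger_gap: 0.5
grip_force: 2.7
```

Run:
```python
from bench import *
s=sense(); print(s['tool_pos'],s['ft_force'],s['qd'])
print(hand_in())
```

```text
[561.04738217 -99.03708281  41.69411782] [-6.90862876  0.20135103  3.07227375] [-0.06159859 -0.02788641 -0.02999309  0.00378171 -0.02641686 -0.02644838]
the job is handed in; nothing more can be done
None
```

I turned the dial to the zero line, pushed the swing arm past its click to about 0.83 rad and handed the job in at about 15 s with the robot still pressing it at about 7 N; no verdict came back.

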